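Charge the ball-mill jar and hold it up

TASK

Charge the mill jar: tip all five grinding balls out of the scoop through the orange funnel into the white jar, and put the scoop down. Lift the funnel out and leave it in the green washing-up tub. Then take the open jar by its neck, lift it about ten centimetres straight up off the bench and finish holding it there, upright and still with the balls in it, for me to lid it and carry it to the mill, and leave everything else on the bench where it is.

Things in the scene. Friction and masses are not known exactly. Their poses are not given: they have to be found in the camera images.
- jar: open white porcelain ball-mill jar with a blue band, on the bench, 110 mm tall: body 90 mm across up to 60 mm, shoulder from 60 to 74 mm, then a straight neck 58 mm across outside, 46 mm inside, from 74 mm to the rim at 110 mm; inner floor 6 mm up; about 0.45 kg. Origin: centre of its underside, z up through the mouth
- jar_neck (a point): point on the jar's axis in the middle of the neck's gripping height, 96 mm above the jar's underside
- funnel: orange plastic funnel standing loose in the jar's neck, 78 mm tall, 80 g: stem 40 mm across (35 inside), 32 mm long, then a cone opening to 120 mm. Ribs under the cone rest on the jar's rim: seated, the stem is 32 mm down the neck (3 mm play), its origin 78 mm above the jar's underside. Bar handle along its own +x, 58 to 108 mm from the axis. Origin: centre of the stem's lower end, z up
- funnel_handle (a point): grip point in the middle of the funnel's bar handle (50 mm long along the funnel's x, 12 mm wide across y, 16 mm tall), at (86, 0, 68) mm in the funnel's frame
- funnel_mid (a point): point on the funnel's axis half way up, 50 mm above the stem's lower end
- scoop: flat aluminium scoop on the bench, front along its own +x, 130 g: trough 76 mm long, 66 wide, 36 deep, bottom 3 mm, walled at sides and back; in front the bottom turns up 29 degrees as a spout, 56 mm wide at the lip. Straight black handle along -x from 46 to 151 mm behind the origin. Balls roll out over the lip with the front tipped down 40 to 60 degrees. Origin: underside of the trough
- scoop_grip (a point): grip point in the middle of the scoop's handle (14 mm wide across y, 20 mm tall), at (-88, 0, 32) mm in the scoop's frame
- scoop_lip (a point): middle of the scoop's pouring lip, at (57, 0, 19) mm in the scoop's frame
- ball0_center (a point): centre of a white zirconia grinding ball, 15 mm across, 10 g, at first loose in the scoop
- ball1_center (a point): centre of a white zirconia grinding ball, 15 mm across, 10 g, at first loose in the scoop
- ball2_center (a point): centre of a white zirconia grinding ball, 15 mm across, 10 g, at first loose in the scoop
- ball3_center (a point): centre of a white zirconia grinding ball, 15 mm across, 10 g, at first loose in the scoop
- ball4_center (a point): centre of a white zirconia grinding ball, 15 mm across, 10 g, at first loose in the scoop
- tub: green rectangular washing-up tub, fixed on the bench, 290 mm long along its own x, 210 mm wide along its y, 65 mm tall, walls and bottom 4 mm, empty. Origin: centre of its underside, z up. It and the scoop change sides from time to time
- lid: porcelain lid of the jar, 62 mm across, 30 mm tall with its knob, on the bench near the robot; leave alone. Origin: centre of its underside
- brush: brush lying on the bench towards the back; leave alone. Origin: underside of its middle
- glaze: blue glaze pot with white cap, 72 mm across, 85 mm tall; leave alone. Origin: centre of its underside
- bowl: terracotta bowl, 110 mm across, 50 mm tall; leave alone. Origin: centre of its underside
- mug: cream mug, 76 mm across, 85 mm tall; leave alone. Origin: centre of its underside
- rib: flat wooden potter's rib, 100 x 55 x 8 mm, lying on the bench near the robot; leave alone. Origin: centre of its underside
Mind the look-alikes: they are no part of the job. There is more than one size of the scoop; the one meant has the size given above.

How it is judged:
On the way, in this order (a step that is already met when the one before it is completed fails the run):
1. the scoop, held in the fingers, is tipped over the funnel (horizontal distance between scoop_lip and funnel below 0.1 m and height (world z) of scoop_lip above 0.12 m and angle between scoop's own z axis and vertical above 0.35 rad and contact force between scoop and the fingers above 1 N), for 0.05 s.
2. all five balls have gone through the funnel, still seated in the jar's neck, down into the jar (horizontal distance between each of ball0_center, ball1_center, ball2_center, ball3_center, ball4_center and jar below 0.045 m and z of ball0_center in the frame of jar between 0 and 0.075 m and z of ball1_center in the frame of jar between 0 and 0.075 m and z of ball2_center in the frame of jar between 0 and 0.075 m and z of ball3_center in the frame of jar between 0 and 0.075 m and z of ball4_center in the frame of jar between 0 and 0.075 m and horizontal distance between funnel and jar below 0.012 m and z of funnel in the frame of jar below 0.09 m and angle between funnel's own z axis and vertical below 0.2 rad), for 0.2 s.
3. the funnel lies in the tub, let go and at rest, the balls still in the jar (horizontal distance between each of ball0_center, ball1_center, ball2_center, ball3_center, ball4_center and jar below 0.045 m and z of ball0_center in the frame of jar between 0 and 0.075 m and z of ball1_center in the frame of jar between 0 and 0.075 m and z of ball2_center in the frame of jar between 0 and 0.075 m and z of ball3_center in the frame of jar between 0 and 0.075 m and z of ball4_center in the frame of jar between 0 and 0.075 m and x of funnel_mid in the frame of tub between -0.135 and 0.135 m and y of funnel_mid in the frame of tub between -0.095 and 0.095 m and z of funnel_mid in the frame of tub below 0.085 m and contact force between funnel and the fingers below 0.1 N and linear speed of funnel below 0.05 m/s), for 0.2 s.
4. the jar is held by the fingers clear of the bench, upright and still (horizontal distance between each of ball0_center, ball1_center, ball2_center, ball3_center, ball4_center and jar below 0.045 m and z of ball0_center in the frame of jar between 0 and 0.075 m and z of ball1_center in the frame of jar between 0 and 0.075 m and z of ball2_center in the frame of jar between 0 and 0.075 m and z of ball3_center in the frame of jar between 0 and 0.075 m and z of ball4_center in the frame of jar between 0 and 0.075 m and height (world z) of jar above 0.07 m and angle between jar's own z axis and vertical below 0.12 rad and linear speed of jar below 0.03 m/s and angular speed of jar below 0.2 rad/s and contact force between jar and the fingers above 2 N and contact force between jar and tub below 0.1 N and contact force between jar and funnel below 0.1 N and contact force between jar and scoop below 0.1 N and contact force between jar and mug below 0.1 N and contact force between jar and glaze below 0.1 N and contact force between jar and bowl below 0.1 N and distance of jar from where it was at the start of the episode below 0.2 m), for 0.5 s.
At the end, for the whole second after the job is handed in: The fingers alone hold the jar, all five balls in it, its underside over 70 mm up, within 0.12 rad of upright, under 200 mm from where it stood, slower than 30 mm/s and 0.2 rad/s. The funnel lies at rest inside the tub, let go; the scoop is down and at rest, let go (all of step 4 and x of funnel_mid in the frame of tub between -0.135 and 0.135 m and y of funnel_mid in the frame of tub between -0.095 and 0.095 m and z of funnel_mid in the frame of tub below 0.085 m and contact force between each of funnel, scoop and the fingers below 0.1 N and linear speed of each of funnel, scoop below 0.05 m/s and height (world z) of scoop below 0.08 m); the arm keeps its last pose, push and grip.
It fails at once if a bystander (lid, brush, glaze pot, bowl, mug or rib) was knocked: shifted more than 40 mm (distance of any of lid, brush, glaze, bowl, mug, rib from where it was at the start of the episode above 0.04 m).
It fails at once if the jar was tipped over (angle between jar's own z axis and vertical above 0.5 rad).
It also fails if it takes over 72 s, if anything falls off the work surface, if the arm or the gripper's body presses on something with over 40 N, if the wrist force passes 120 N, or if a joint passes its speed limit or range.

ROBOT

A 7-joint arm with a two-finger parallel gripper is mounted at the origin on the work surface. World frame = base frame: x ahead of the robot, y to its left, z up, the work surface at z = 0. Lengths are in m, angles in rad, forces in N, time in s.
With the tool pointing down it reaches from about 0.4 to 0.875 m from the base axis. Payload 19.3 kg.
Tool frame: the origin (TCP) lies midway between the tips of the shut fingers; the grasp point (between the pads) lies 19 mm behind it; z points along the fingers, y is the line along which they close (so a half turn about z gives the same grasp; the last joint's range is limited). The gripper opens to 85 mm and grips with 20 to 120 N. Pads are 22 mm wide; open, the fingers measure 114 mm over their backs; the gripper's body (76 mm by 85 mm) begins 54 mm behind the grasp point. The pads swing forward as they close: fully open they stand 13 mm farther back than shut.
Start: joints at [1.166, 0.521, -0.036, 1.599, 0.021, 1.021, -0.113], TCP at [0.205, -0.59, 0.205] pointing down, gripper open.
Joint ranges: [-2.91, 2.91], [-0.3, 2.13], [-1.5, 1.42], [0.17, 2.43], [-1.26, 4.41], [0.16, 1.93], [-2.52, 2.52]. Speed limits (rad/s): [1.89, 1.89, 2.39, 2.39, 3.01, 3.01, 3.01].

INTERFACE

Orientations are given as [roll, pitch, yaw] about the fixed x, y, z axes, in that order (R = Rz(yaw) Ry(pitch) Rx(roll)).
In Python, from workcell import * gives the robot as it stands. The module is installed in compiled form; this text tells all that it offers.
- The arm moves only by the tool play_rows, never from a script. Its argument "deltas" is a list of rows, each a list of 7 numbers: the shift along the tool's x, y, z in units of 500 mm (1.0 is 500 mm), then the turn, a rotation vector about the tool's x, y, z in units of 120 degrees (1.0 is 120 degrees), then the closure, from 0 (fully open) to 1 (shut). A call has 1 to 10 rows; each row is the pose to reach, as a shift and turn from the pose commanded when the call began, along the tool's axes at that moment; what a row does not reach only later rows make up. A row lasts 1/10 s, in which the tool goes at most 50 mm and 8.59 degrees, less where a joint would pass 70% of its speed; a pose out of reach is approached as far as the arm can. A call with a number of a shift or a turn outside -1 to 1 is refused whole. A call with a gripper value outside its range is refused whole. The fingers move at their own pace and stop on an object; "newtons" is the grip in N (left out, the last holds). Time passes only in rows, so rows that repeat a pose let the fingers close. It gives the time, the measured TCP pose, the force, the opening and the grip force at its end, in the units of the state.
- observe(): the state, without advancing time (a new reading comes with each control period).
- grab_frame(name): name is "scene" or "top" or "wrist"; returns the picture (420x560x3 uint8, red, green, blue); there is no depth.
- get_calibration(name): a dict with "fovy" (degrees; the focal length in pixels is half the picture's height over the tangent of half this angle, whatever the lens; pixels are square), "cx", "cy" (the principal point, pixels), "xyz" and "rotation" of the camera in the world. Camera axes: x right, y down, z forward; pixel columns grow to the right and rows downward; lengths in m; the calibration is good to about 2 mm. A picture is of the moment at which its call begins: read the wrist's pose just before it. get_calibration takes no time and is no camera call; for the wrist camera it gives the pose at the moment of the call.
- job_done(): hands the job in; it is judged then, once.
The state is a dict: "clock": time; "qpos": joint angles; "qd": joint speeds; "joint_efforts": joint torques, N m; "position": TCP position; "tool_rot": TCP orientation; "force": force on the tool from outside, world axes, zero at the start; "moment": the same for the moment, N m; "grip_width": finger opening in m; "finger_force": force on a finger pad.
Only numpy, scipy, OpenCV 4.12 (cv2) and the standard library are available. Lean on these libraries where they do the work, as an engineer would, in place of code of your own. Each camera call takes 0.05 s, during which the arm holds its last target. There are 200 camera calls.

## Working session

There is one attempt and no reset: what is moved stays moved. The work goes in short steps, Python scripts to look and compute and a tool call to move; the robot and the scene stay as the last step left them, time stands still between calls to the robot, and variables do not carry over. Pictures are saved under pics/ and viewed, at most 10 in all, crops included, and the job is handed in when it is done.

Besides the shell and the picture viewer there is one more tool, called after ">>>" by a JSON object that holds its "fn" and its "kwargs", one argument or row to a line. play_rows: Moves the arm, as the interface text tells. Its arguments: {"type":"object","properties":{"deltas":{"type":"array"},"newtons":{"type":"number"}},"required":["deltas"]}

```bash
mkdir -p pics
cat > h.py <<'E'
from workcell import *
import numpy as np, cv2
from scipy.spatial.transform import Rotation as R
def cal(n):
    c=get_calibration(n); f=210/np.tan(np.radians(c["fovy"])/2)
    rot=np.array(c["rotation"])
    if rot.shape!=(3,3): rot=R.from_euler('xyz',rot).as_matrix()
    return f,c["cx"],c["cy"],np.array(c["xyz"]),rot
def px2w(c,u,v,z):
    f,cx,cy,p,r=c; d=r@np.array([(u-cx)/f,(v-cy)/f,1]); return p+d*(z-p[2])/d[2]
def w2px(c,P):
    f,cx,cy,p,r=c; q=r.T@(np.array(P)-p); return np.array([cx+f*q[0]/q[2],cy+f*q[1]/q[2]])
def snap(n,fn):
    im=grab_frame(n); cv2.imwrite('pics/'+fn,im[:,:,::-1]); return im
def delta(pos,rot,frm=None):
    """target world pos, Rotation -> row numbers, from measured pose"""
    s=observe(); R0=R.from_euler('xyz',s["tool_rot"]); 
    d=R0.inv().apply(np.array(pos)-s["position"])/0.5
    w=(R0.inv()*rot).as_rotvec()/np.radians(120)
    return np.round(np.r_[d,w],4)
E
python3 - <<'E'
from h import *
print(observe()); 
for n in("scene","top","wrist"): print(n,get_calibration(n))
a=snap("top","top0.png");b=snap("scene","scene0.png")
E
```

```text
{'clock': 0.0, 'qpos': array([ 1.16578951,  0.52201192, -0.03631763,  1.59998964,  0.02119058,
        1.02110932, -0.11277308]), 'qd': array([-0.00121716,  0.00014636,  0.00137885,  0.00169067,  0.00093118,
       -0.00097617,  0.00073796]), 'joint_efforts': array([ 1.69844916e-04, -9.27121282e+01,  1.97998367e+00, -3.69939888e+01,
        1.77607290e-02,  8.14554660e-03, -3.22447204e-05]), 'position': array([ 0.20520763, -0.58996655,  0.20433374]), 'tool_rot': array([-3.14046177e+00,  7.78985822e-05,  3.34810078e-01]), 'force': array([ 0.17280519, -0.39253753,  0.38821057]), 'moment': array([ 0.03698583, -0.00022497,  0.03738622]), 'finger_force': 0.0, 'grip_width': 0.08517034209698965}
scene {'fovy': 48.889859640441244, 'cx': 275.0793159270525, 'cy': 209.6809761861858, 'xyz': array([ 1.32931423, -0.9387085 ,  1.01448876]), 'rotation': array([-2.1784721 , -0.01943021,  0.79358261])}
top {'fovy': 57.16273585510088, 'cx': 280.4794952138532, 'cy': 215.2847222177928, 'xyz': array([ 0.28203225, -0.03832309,  1.08846306]), 'rotation': array([-2.98729816, -0.00846089, -1.59737663])}
wrist {'fovy': 71.2183922483548, 'cx': 275.5432259130251, 'cy': 205.89126109612485, 'xyz': array([ 0.28414886, -0.56290339,  0.37370808]), 'rotation': array([ 2.81657806e+00,  6.65735418e-04, -1.23649037e+00])}
```

View pics/top0.png

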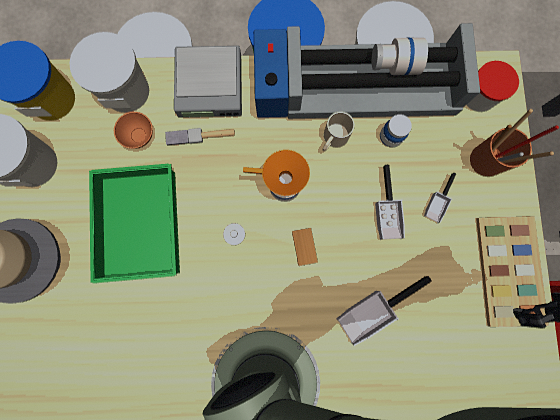

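View pics/scene0.png

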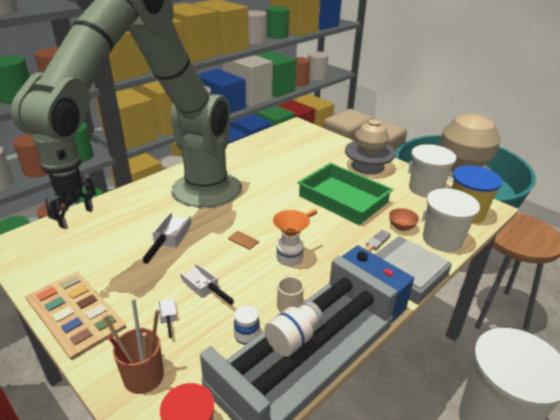

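Top view: the scoops are (389,215) holding the white balls, the small one at (437,206) and the large one at (367,317). The balls point to the first. The jar and funnel are at about (286,178) with the handle towards (247,170), and the tub is at (134,222). I'll confirm with an enlarged crop and metric sizes.

Run:
```python
from h import *
c=cal("top"); im=cv2.imread('pics/top0.png')
cr=im[140:260,340:480]; cv2.imwrite('pics/crop1.png',cv2.resize(cr,None,fx=5,fy=5,interpolation=cv2.INTER_CUBIC)[:600,:700])
for n,u,v,z in [("A handle end",386,166,.03),("A lip",390,239,.02),("A c",389,218,.02),("B end",454,174,.02),("B lip",433,221,.02),("C end",429,279,.03),("C lip",348,338,.02),("funnel c",286,173,.15),("jar base?",286,185,.03),("fh end",245,170,.146),("tubTL",90,171,.065),("tubTR",171,166,.065),("tubBL",92,282,.065),("tubBR",178,276,.065),("mug",340,127,.08),("glaze",398,125,.08),("lid",234,235,.02),("rib",305,247,0),("brush",200,136,.01),("bowl",134,131,.04)]:
    print(n,np.round(px2w(c,u,v,z),3))
```

```text
A handle end [ 0.581 -0.355  0.03 ]
A lip [ 0.373 -0.355  0.02 ]
A c [ 0.433 -0.356  0.02 ]
B end [ 0.555 -0.552  0.02 ]
B lip [ 0.421 -0.48   0.02 ]
C end [ 0.261 -0.451  0.03 ]
C lip [ 0.111 -0.224  0.02 ]
funnel c [ 0.535 -0.067  0.15 ]
jar base? [ 0.532 -0.069  0.03 ]
fh end [0.546 0.036 0.146]
tubTL [0.576 0.464 0.065]
tubTR [0.585 0.244 0.065]
tubBL [0.277 0.445 0.065]
tubBR [0.287 0.221 0.065]
mug [ 0.68  -0.221  0.08 ]
glaze [ 0.682 -0.381  0.08 ]
lid [0.396 0.079 0.02 ]
rib [ 0.359 -0.119  0.   ]
brush [0.69  0.177 0.01 ]
bowl [0.697 0.358 0.04 ]
```

View pics/crop1.png

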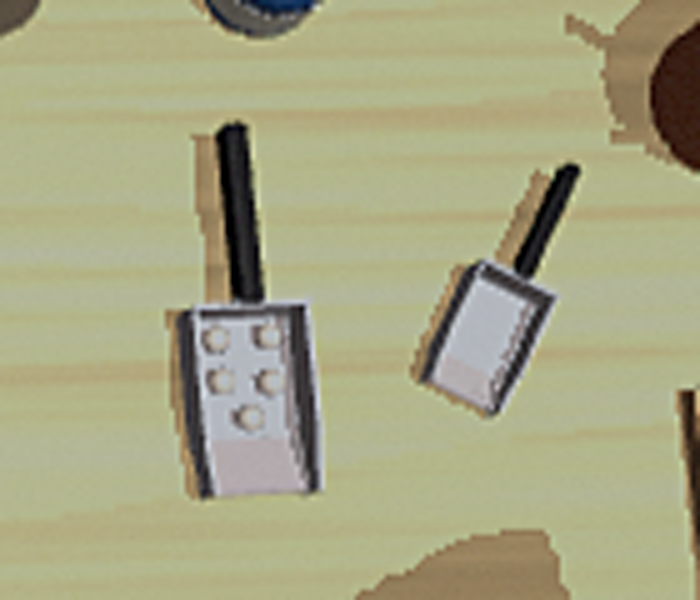

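The crop confirms that the scoop with five balls at (389,215) is 208 mm from lip to handle end, which matches 57+151. The other two measure 152 and 272 mm. Next I go above its grip point.

Run:
```python
from h import *
c=cal("top")
e=px2w(c,386.6,166.5,.035); l=px2w(c,392.4,238.2,.019); 
d=(l-e)[:2]; d/=np.linalg.norm(d); print(e,l,d, np.arctan2(d[1],d[0]))
g=l[:2]-d*.145; print("grip",g)
# tool down, tool x along? two options
for sgn in(0,np.pi):
  yaw=np.arctan2(d[1],d[0])+sgn
  rot=R.from_euler('xyz',[np.pi,0,yaw]); print(yaw,delta([g[0],g[1],.2],rot),delta([g[0],g[1],.017],rot))
```

```text
[ 0.57759228 -0.35535069  0.035     ] [ 0.37552945 -0.36213708  0.019     ] [-0.99943648 -0.0335666 ] -3.108019745932717
grip [ 0.52044774 -0.35726992]
-3.108019745932717 [ 7.4840e-01 -2.3250e-01  9.0000e-03 -1.0000e-04 -7.0000e-04 -1.3562e+00] [ 7.4840e-01 -2.3210e-01  3.7500e-01 -1.0000e-04 -7.0000e-04 -1.3562e+00]
0.0335729076570761 [ 7.484e-01 -2.325e-01  9.000e-03 -5.000e-04  1.000e-04  1.438e-01] [ 7.484e-01 -2.321e-01  3.750e-01 -5.000e-04  1.000e-04  1.438e-01]
```

>>> {"fn": "play_rows", "kwargs": {
  "deltas": [
    [0.1, -0.03, 0, 0, 0, 0.02, 0],
    [0.2, -0.06, 0, 0, 0, 0.04, 0],
    [0.3, -0.09, 0, 0, 0, 0.06, 0],
    [0.4, -0.12, 0, 0, 0, 0.08, 0],
    [0.5, -0.155, 0, 0, 0, 0.1, 0],
    [0.6, -0.19, 0, 0, 0, 0.12, 0],
    [0.7, -0.22, 0, 0, 0, 0.144, 0],
    [0.748, -0.2325, 0.009, 0, 0, 0.144, 0],
    [0.748, -0.2325, 0.009, 0, 0, 0.144, 0],
    [0.748, -0.2325, 0.009, 0, 0, 0.144, 0]
  ],
  "newtons": 60
}}

```text
clock: 1.1
position: [0.5207, -0.3568, 0.1998]
tool_rot: [-3.141, 0.001, 0.035]
force: [-0.1, -0.7, 0.4]
grip_width: 0.0851
finger_force: 0.0
```

Run:
```python
from h import *
s=observe();print(s["position"],s["tool_rot"],s["qpos"])
c=cal("wrist"); im=snap("wrist","w1.png")
print(c[3], w2px(c,[.520,-.357,.042]),w2px(c,[.3755,-.362,.019]),w2px(c,[.58,-.355,.042]))
```

```text
[ 0.52071499 -0.35679082  0.19978097] [-3.14107084e+00  9.72788590e-04  3.49749353e-02] [ 0.52514363  0.53708746 -0.02734726  1.58663137  0.01648437  1.01920179
 -1.04283098]
[ 0.6042629  -0.35378459  0.36906592] [275.86649202 184.30276942] [275.81921066 281.79587289] [275.95440149 130.49234674]
```

View pics/w1.png

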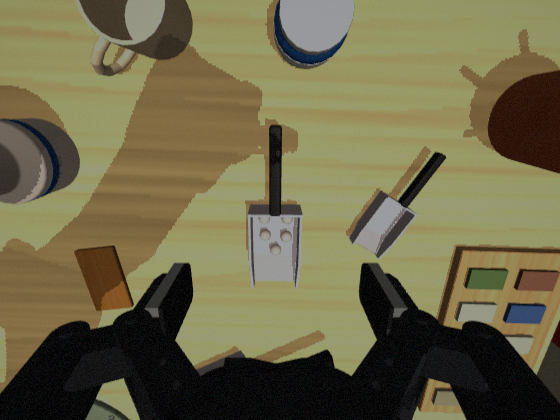

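The wrist view shows the handle centred at column 275 (rows 127–213) as predicted, with five balls near (275,235). Now I descend.

>>> {"fn": "play_rows", "kwargs": {
  "deltas": [
    [0, 0, 0.08, 0, 0, 0, 0],
    [0, 0, 0.16, 0, 0, 0, 0],
    [0, 0, 0.24, 0, 0, 0, 0],
    [0, 0, 0.31, 0, 0, 0, 0],
    [0, 0, 0.366, 0, 0, 0, 0],
    [0, 0, 0.366, 0, 0, 0, 0.5],
    [0, 0, 0.366, 0, 0, 0, 1],
    [0, 0, 0.366, 0, 0, 0, 1],
    [0, 0, 0.366, 0, 0, 0, 1],
    [0, 0, 0.366, 0, 0, 0, 1]
  ],
  "newtons": 80
}}

```text
clock: 2.15
position: [0.5209, -0.358, 0.0186]
tool_rot: [3.141, -0.001, 0.033]
force: [-0.8, 0.6, 0.4]
grip_width: 0.0121
finger_force: 0.0
```

>>> {"fn": "play_rows", "kwargs": {
  "deltas": [
    [0, 0, 0, 0, 0, 0, 1],
    [0, 0, 0, 0, 0, 0, 1],
    [0, 0, -0.02, 0, 0, 0, 1],
    [0, 0, -0.06, 0, 0, 0, 1],
    [0, 0, -0.12, 0, 0, 0, 1],
    [0, 0, -0.2, 0, 0, 0, 1],
    [0, 0, -0.28, 0, 0, 0, 1],
    [0, 0, -0.36, 0, 0, 0, 1],
    [0, 0, -0.44, 0, 0, 0, 1],
    [0, 0, -0.48, 0, 0, 0, 1]
  ]
}}

```text
clock: 3.15
position: [0.521, -0.3581, 0.262]
tool_rot: [3.139, -0.004, 0.033]
force: [-0.1, 0.4, 0.2]
grip_width: 0.0003
finger_force: 0.0
```

The fingers shut to nothing, so the handle was missed or squeezed out. I'll look.

Run:
```python
from h import *
c=cal("wrist"); im=snap("wrist","w2.png")
print(c[3],w2px(c,[.520,-.357,.042]))
t=snap("top","t2.png")
cv2.imwrite("pics/v2.png",np.hstack([cv2.resize(im,(400,300)),cv2.resize(t[130:280,320:520],(400,300))])[:,:,::-1])
```

```text
[ 0.60375861 -0.35478957  0.43166353] [274.39836109 173.73410794]
```

View pics/v2.png

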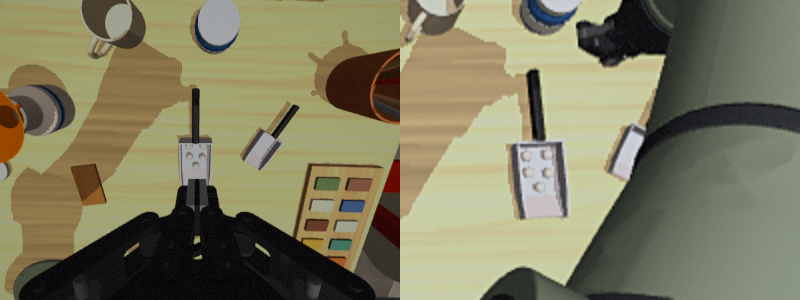

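Run:
```python
from h import *
s=observe(); p=s["position"]; print(p,s["tool_rot"])
c=cal("wrist"); t=cal("top")
print("tcp in wrist",w2px(c,p),"in top",w2px(t,p))
a=cv2.imread('pics/w2.png'); b=cv2.imread('pics/t2.png')
cv2.imwrite('pics/v3.png',np.hstack([cv2.resize(a[100:300,200:350],(450,600)),cv2.resize(b[120:240,360:430],(350,600))]))
for v in (126,137*1.4,): print(px2w(c,275,v,.042),px2w(c,275,v,.0))
```

```text
[ 0.52137632 -0.35827467  0.2614953 ] [ 3.13874874 -0.00461041  0.03304051]
tcp in wrist [275.78431365 245.08115788] in top [418.19426207 162.56341972]
[ 0.58285315 -0.35611535  0.042     ] [ 0.58057583 -0.35624677  0.        ]
[ 0.49537403 -0.35891139  0.042     ] [ 0.48365751 -0.35934451  0.        ]
```

View pics/v3.png

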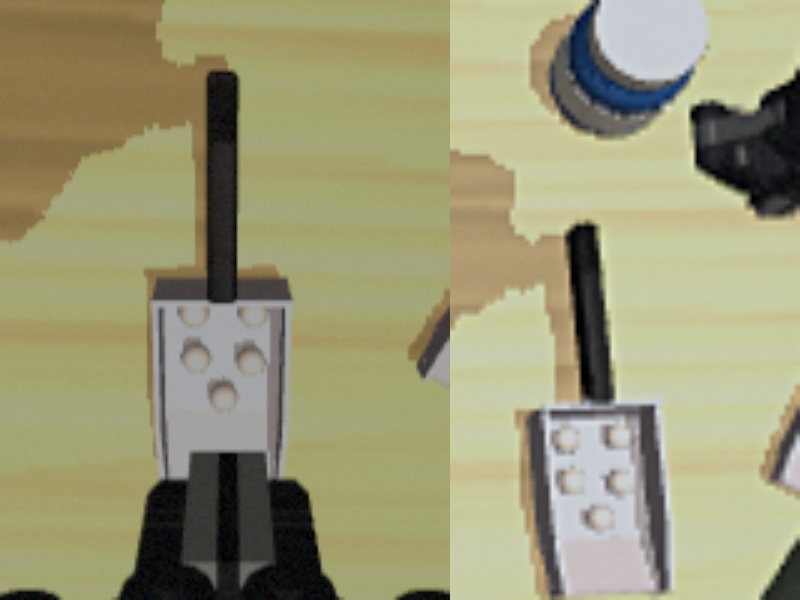

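Run:
```python
from h import *
s=observe(); p=s["position"]
c=cal("scene"); t=cal("top"); a=snap("scene","s3.png")[:,:,::-1].copy(); b=cv2.imread('pics/t2.png')
def mk(im,c,sc,x0,y0,w,h):
    cr=cv2.resize(im[y0:y0+h,x0:x0+w],None,fx=sc,fy=sc,interpolation=cv2.INTER_CUBIC)
    for P,col in ((p,(0,0,255)),([.578,-.355,.032],(255,0,255)),([.3755,-.362,.019],(255,0,255)),([.521,-.358,.032],(255,255,0))):
        q=((w2px(c,P)-[x0,y0])*sc).astype(int); cv2.drawMarker(cr,tuple(int(i) for i in q),col,cv2.MARKER_CROSS,14,1)
    return cr
q=w2px(c,p).astype(int); print(q,w2px(c,[.521,-.358,.032]))
A=mk(a,c,3,120,150,133,200); B=mk(b,t,4,360,100,100,150)
cv2.imwrite('pics/v4.png',np.hstack([A,B]))
```

```text
[212 230] [216.94774584 291.65525999]
```

View pics/v4.png

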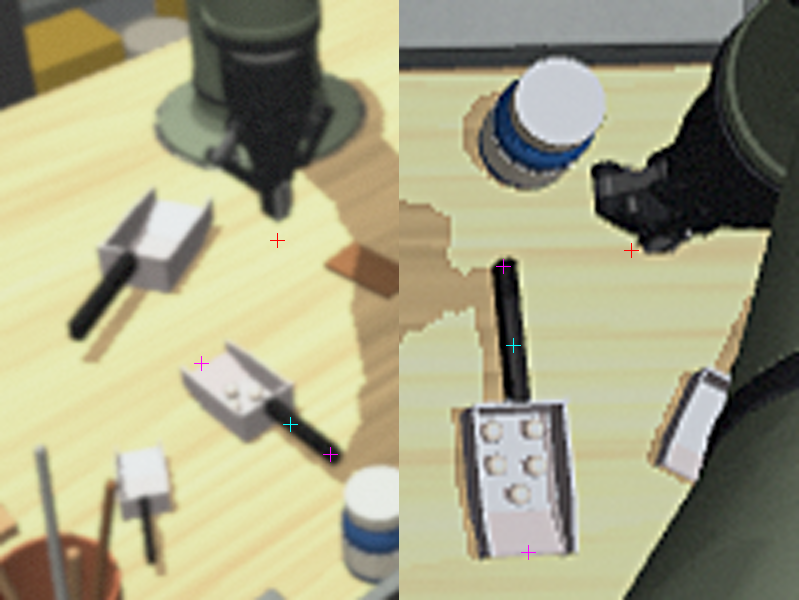

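The scoop agrees in both fixed cameras, but the fingertips sit about 20–25 mm higher in the scene view than the reported TCP. That explains the miss, since the fingers closed above the handle. I'll find the true offset by touching bare bench gently, beside the handle.

>>> {"fn": "play_rows", "kwargs": {
  "deltas": [
    [0, 0.05, 0.06, 0, 0, 0, 1],
    [0, 0.1, 0.15, 0, 0, 0, 1],
    [0, 0.11, 0.24, 0, 0, 0, 1],
    [0, 0.11, 0.33, 0, 0, 0, 1],
    [0, 0.11, 0.41, 0, 0, 0, 1],
    [0, 0.11, 0.45, 0, 0, 0, 1],
    [0, 0.11, 0.47, 0, 0, 0, 1],
    [0, 0.11, 0.48, 0, 0, 0, 1],
    [0, 0.11, 0.48, 0, 0, 0, 1]
  ]
}}

```text
clock: 4.2
position: [0.5223, -0.4126, 0.0176]
tool_rot: [3.142, -0.0, 0.033]
force: [0.2, -0.8, -0.5]
grip_width: -0.0003
finger_force: 0.0
```

>>> {"fn": "play_rows", "kwargs": {
  "deltas": [
    [0, 0, 0.006, 0, 0, 0, 1],
    [0, 0, 0.012, 0, 0, 0, 1],
    [0, 0, 0.018, 0, 0, 0, 1],
    [0, 0, 0.024, 0, 0, 0, 1],
    [0, 0, 0.024, 0, 0, 0, 1]
  ]
}}

```text
clock: 4.7
position: [0.522, -0.4124, 0.005]
tool_rot: [-3.141, 0.0, 0.033]
force: [-0.5, -0.1, 0.4]
grip_width: 0.0003
finger_force: 0.0
```

>>> {"fn": "play_rows", "kwargs": {
  "deltas": [
    [0, 0, 0.006, 0, 0, 0, 1],
    [0, 0, 0.012, 0, 0, 0, 1],
    [0, 0, 0.018, 0, 0, 0, 1],
    [0, 0, 0.024, 0, 0, 0, 1],
    [0, 0, 0.024, 0, 0, 0, 1]
  ]
}}

```text
clock: 5.2
position: [0.522, -0.4124, -0.0071]
tool_rot: [-3.141, 0.001, 0.033]
force: [-0.9, 0.2, -0.9]
grip_width: -0.0002
finger_force: 0.0
```

Run:
```python
from h import *
s=observe(); p=s["position"]; print(p,s["force"])
c=cal("scene"); t=cal("top")
a=snap("scene","s4.png")[:,:,::-1].copy(); b=snap("top","t4.png")[:,:,::-1].copy()
def mk(im,c,sc,w,h):
    q=w2px(c,p); x0,y0=int(q[0]-w/2),int(q[1]-h/2)
    cr=cv2.resize(im[y0:y0+h,x0:x0+w],None,fx=sc,fy=sc,interpolation=cv2.INTER_CUBIC)
    for dz,col in ((0,(0,0,255)),(.02,(255,0,255))):
        q=((w2px(c,p+[0,0,dz])-[x0,y0])*sc).astype(int); cv2.drawMarker(cr,tuple(int(i) for i in q),col,cv2.MARKER_CROSS,14,1)
    return cr
cv2.imwrite('pics/v5.png',np.hstack([mk(a,c,5,80,120),mk(b,t,5,80,120)]))
```

```text
[ 0.52197826 -0.41241991 -0.00714681] [-0.85911953  0.20618947 -0.88692961]
```

View pics/v5.png

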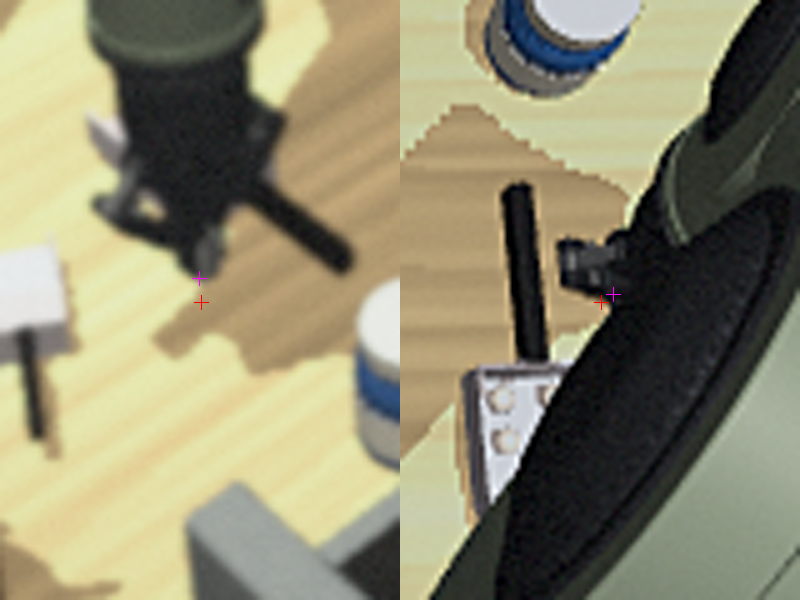

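The reported z is already below the bench with no contact, and the scene view shows the tip about 22 mm above the reported point. I'll continue the touch.

>>> {"fn": "play_rows", "kwargs": {
  "deltas": [
    [0, 0, 0.006, 0, 0, 0, 1],
    [0, 0, 0.012, 0, 0, 0, 1],
    [0, 0, 0.016, 0, 0, 0, 1],
    [0, 0, 0.016, 0, 0, 0, 1]
  ]
}}

```text
clock: 5.7
position: [0.522, -0.4124, -0.0151]
tool_rot: [-3.141, 0.0, 0.033]
force: [-0.1, 0.0, 0.0]
grip_width: 0.0
finger_force: 0.0
```

>>> {"fn": "play_rows", "kwargs": {
  "deltas": [
    [0, 0, 0.004, 0, 0, 0, 1],
    [0, 0, 0.004, 0, 0, 0, 1]
  ]
}}

```text
clock: 5.9
position: [0.5221, -0.4125, -0.0168]
tool_rot: [-3.141, 0.0, 0.033]
force: [0.1, 1.1, -0.1]
grip_width: -0.0001
finger_force: 0.0
```

>>> {"fn": "play_rows", "kwargs": {
  "deltas": [
    [0, 0, 0.004, 0, 0, 0, 1],
    [0, 0, 0.004, 0, 0, 0, 1]
  ]
}}

```text
clock: 6.1
position: [0.5221, -0.4125, -0.0188]
tool_rot: [-3.141, 0.0, 0.033]
force: [0.4, 0.0, 0.6]
grip_width: 0.0001
finger_force: 0.0
```

>>> {"fn": "play_rows", "kwargs": {
  "deltas": [
    [0, 0, 0.004, 0, 0, 0, 1],
    [0, 0, 0.004, 0, 0, 0, 1]
  ]
}}

```text
clock: 6.3
position: [0.5221, -0.4125, -0.0209]
tool_rot: [-3.141, 0.0, 0.033]
force: [0.1, 0.0, -0.9]
grip_width: -0.0001
finger_force: 0.0
```

>>> {"fn": "play_rows", "kwargs": {
  "deltas": [
    [0, 0, 0.004, 0, 0, 0, 1],
    [0, 0, 0.004, 0, 0, 0, 1]
  ]
}}

```text
clock: 6.5
position: [0.5221, -0.4125, -0.0229]
tool_rot: [-3.141, 0.0, 0.033]
force: [-0.3, 0.4, -0.3]
grip_width: 0.0003
finger_force: 0.0
```

>>> {"fn": "play_rows", "kwargs": {
  "deltas": [
    [0, 0, 0.004, 0, 0, 0, 1],
    [0, 0, 0.004, 0, 0, 0, 1]
  ]
}}

```text
clock: 6.7
position: [0.5221, -0.4125, -0.0249]
tool_rot: [-3.141, 0.0, 0.033]
force: [0.4, 0.1, -0.2]
grip_width: 0.0002
finger_force: 0.0
```

>>> {"fn": "play_rows", "kwargs": {
  "deltas": [
    [0, 0, 0.004, 0, 0, 0, 1],
    [0, 0, 0.004, 0, 0, 0, 1]
  ]
}}

```text
clock: 6.9
position: [0.5223, -0.4127, -0.0262]
tool_rot: [3.141, -0.0, 0.033]
force: [-2.0, 1.3, 7.5]
grip_width: 0.0001
finger_force: 3.6
```

>>> {"fn": "play_rows", "kwargs": {
  "deltas": [
    [0, 0, 0.004, 0, 0, 0, 1],
    [0, 0, 0.004, 0, 0, 0, 1]
  ]
}}

```text
clock: 7.1
position: [0.5224, -0.4128, -0.0264]
tool_rot: [3.141, -0.0, 0.033]
force: [-10.7, 8.7, 37.6]
grip_width: -0.0002
finger_force: 19.1
```

Contact is at reported z = −0.026, so true tip z = reported + 0.026. I'll back off and check whether the bias is in the tool or the whole arm, using the saved wrist picture.

>>> {"fn": "play_rows", "kwargs": {
  "deltas": [
    [0, 0, -0.02, 0, 0, 0, 0.5],
    [0, 0, -0.1, 0, 0, 0, 0],
    [0, 0, -0.2, 0, 0, 0, 0],
    [0, 0, -0.25, 0, 0, 0, 0],
    [0, -0.05, -0.25, 0, 0, 0, 0],
    [0, -0.108, -0.25, 0, 0, 0, 0],
    [0, -0.108, -0.25, 0, 0, 0, 0],
    [0, -0.108, -0.25, 0, 0, 0, 0]
  ]
}}

```text
clock: 7.9
position: [0.5207, -0.3583, 0.0967]
tool_rot: [3.141, -0.0, 0.034]
force: [-0.3, -0.2, -0.2]
grip_width: 0.0855
finger_force: 0.0
```

Run:
```python
from h import *
s=observe(); p=s["position"]; print(p)
c=cal("wrist")
r=R.from_euler('xyz',s["tool_rot"])
# shut-tip row for tool-frame offsets; observed shut tip row ~250 col 276
for dz in (0,-.013,-.026): print(dz,w2px(c,p+r.apply([0,0,dz])))
im=snap("wrist","w5.png")
# compare objects: scoop A handle end seen + brightness profile
g=cv2.cvtColor(im,cv2.COLOR_RGB2GRAY).astype(int)
print(c[3])
for dz in(0,.026):
  cc=(c[0],c[1],c[2],c[3]+[0,0,dz],c[4])
  print(dz,[w2px(cc,P).round(1).tolist() for P in ([.578,-.355,.042],[.3755,-.362,.019],[.448,-.324,.036],[.448,-.39,.036])])
v=g[:,275]; print([int(i) for i in range(60,330) if abs(v[i+1]-v[i-1])>45])
u=g[215:,:]; 
for row in(205,215,225,235): print(row,[int(i) for i in range(200,350) if abs(g[row,i+1]-g[row,i-1])>40])
```

```text
[ 0.52068784 -0.35827583  0.09665894]
0 [275.7604877  245.07441265]
-0.013 [275.78297508 254.79305623]
-0.026 [275.80887175 265.98513393]
[ 0.6040221  -0.3552435   0.26607879]
0 [[273.9, 143.7], [274.5, 337.6], [235.4, 286.4], [307.7, 288.5]]
0.026 [[274.0, 140.0], [274.6, 320.5], [238.8, 271.3], [304.9, 273.2]]
[132, 133, 257, 258, 288]
205 [263, 264, 265, 280, 281, 282]
215 [218, 259, 263, 264, 280, 281, 282]
225 [263, 264, 265, 280, 281, 282]
235 [232, 233, 264, 265, 280, 281]
```

The handle appears 17 px wide, which fits the wrist camera pose as reported. The fingers are therefore effectively 26 mm shorter than the nominal TCP, so the offset is along tool z. I regrasp with that.

>>> {"fn": "play_rows", "kwargs": {
  "deltas": [
    [0, 0, 0.08, 0, 0, 0, 0],
    [0, 0, 0.16, 0, 0, 0, 0],
    [0, 0, 0.214, 0, 0, 0, 0],
    [0, 0, 0.214, 0, 0, 0, 0],
    [0, 0, 0.214, 0, 0, 0, 1],
    [0, 0, 0.214, 0, 0, 0, 1],
    [0, 0, 0.214, 0, 0, 0, 1],
    [0, 0, 0.214, 0, 0, 0, 1],
    [0, 0, 0.214, 0, 0, 0, 1],
    [0, 0, 0.214, 0, 0, 0, 1]
  ],
  "newtons": 80
}}

```text
clock: 8.95
position: [0.5208, -0.3589, -0.0099]
tool_rot: [3.141, -0.001, 0.033]
force: [-0.1, 0.5, 6.4]
grip_width: 0.0127
finger_force: 79.4
```

>>> {"fn": "play_rows", "kwargs": {
  "deltas": [
    [0, 0, 0, 0, 0, 0, 1],
    [0, 0, 0, 0, 0, 0, 1]
  ]
}}

```text
clock: 9.15
position: [0.5208, -0.3589, -0.0099]
tool_rot: [3.141, -0.001, 0.033]
force: [-0.1, -1.1, 6.5]
grip_width: 0.0127
finger_force: 79.4
```

The grip holds: width 12.7 mm at 79 N. Now I locate the funnel rim precisely and compute the pour path.

```bash
cat >> h.py <<'E'
LIP=np.array([-.147,0,-.029])
def pour(th,lip,yaw=0.034):
    rot=R.from_euler('xyz',[np.pi,0,yaw])*R.from_rotvec([0,np.radians(th),0])
    return np.array(lip)-rot.apply(LIP),rot
E
python3 - <<'E'
from h import *
def orange(n,fn):
    im=cv2.imread('pics/'+fn); h=cv2.cvtColor(im,cv2.COLOR_BGR2HSV)
    m=cv2.inRange(h,(5,150,90),(20,255,255)); m[:100]=0 if n=="top" else m[:100]
    k,l,st,ce=cv2.connectedComponentsWithStats(m)
    i=1+np.argmax(st[1:,4]); print(n,st[i],ce[i]); mm=(l==i).astype(np.uint8)
    o=cv2.morphologyEx(cv2.morphologyEx(mm,cv2.MORPH_CLOSE,np.ones((9,9))),cv2.MORPH_OPEN,cv2.getStructuringElement(cv2.MORPH_ELLIPSE,(15,15)))
    ct=max(cv2.findContours(o,0,2)[0],key=cv2.contourArea); e=cv2.fitEllipse(ct); return mm,e
m,e=orange("top","top0.png"); print(e); c=cal("top")
f=px2w(c,*e[0],.156); print("funnel",f)
ys,xs=np.where(m); k=xs<258; print("handle",px2w(c,xs[k].min(),ys[xs<xs[k].min()+3].mean(),.15), px2w(c,254,ys[(xs==254)].mean(),.15))
np.save('f.npy',f)
p=f+[.02,0,0]
s=observe();print(s["position"])
for th,z in((0,.21),(20,.195),(35,.185),(50,.18)):
    q,r=pour(th,[p[0],p[1],z]); print(th,q.round(3),delta(q,r))
E
```

```text
top [ 243  150   67   46 1656] [283.68236715 171.75483092]
((285.39141845703125, 170.37677001953125), (39.9124755859375, 48.100738525390625), 93.26385498046875)
funnel [ 0.53978637 -0.0653219   0.156     ]
handle [0.54758111 0.04073672 0.15      ] [0.54432706 0.01320554 0.15      ]
[ 0.52079293 -0.35887687 -0.00988208]
0 [ 0.707 -0.06   0.181] [ 3.918e-01 -5.842e-01 -3.818e-01  3.000e-04 -4.000e-04 -4.000e-04]
20 [ 0.708 -0.06   0.218] [ 3.939e-01 -5.841e-01 -4.559e-01  3.000e-04  1.663e-01 -3.000e-04]
35 [ 0.697 -0.061  0.246] [ 3.720e-01 -5.841e-01 -5.109e-01  4.000e-04  2.913e-01 -3.000e-04]
50 [ 0.676 -0.061  0.274] [ 3.313e-01 -5.840e-01 -5.678e-01  4.000e-04  4.163e-01 -2.000e-04]
```

>>> {"fn": "play_rows", "kwargs": {
  "deltas": [
    [0, 0, -0.01, 0, 0, 0, 1],
    [0, 0, -0.03, 0, 0, 0, 1],
    [0, 0, -0.06, 0, 0, 0, 1],
    [0, 0, -0.1, 0, 0, 0, 1],
    [0, 0, -0.15, 0, 0, 0, 1],
    [0, 0, -0.2, 0, 0, 0, 1],
    [0, 0, -0.25, 0, 0, 0, 1],
    [0, -0.01, -0.3, 0, 0, 0, 1],
    [0.01, -0.03, -0.34, 0, 0, 0, 1],
    [0.02, -0.06, -0.37, 0, 0, 0, 1]
  ]
}}

```text
clock: 10.15
position: [0.5296, -0.3286, 0.177]
tool_rot: [3.14, -0.002, 0.032]
force: [-0.6, 0.2, -2.2]
grip_width: 0.0123
finger_force: 78.1
```

>>> {"fn": "play_rows", "kwargs": {
  "deltas": [
    [0.02, -0.04, -0.01, 0, 0, 0, 1],
    [0.05, -0.09, -0.015, 0, 0, 0, 1],
    [0.085, -0.14, -0.015, 0, 0, 0, 1],
    [0.125, -0.19, -0.015, 0, 0, 0, 1],
    [0.165, -0.245, -0.015, 0, 0, 0, 1],
    [0.205, -0.3, -0.015, 0, 0, 0, 1],
    [0.245, -0.355, -0.015, 0, 0, 0, 1],
    [0.285, -0.41, -0.015, 0, 0, 0, 1],
    [0.315, -0.455, -0.015, 0, 0, 0, 1],
    [0.335, -0.485, -0.015, 0, 0, 0, 1]
  ]
}}

```text
clock: 11.15
position: [0.6894, -0.0772, 0.1822]
tool_rot: [-3.141, 0.0, 0.036]
force: [-0.2, -0.6, -1.1]
grip_width: 0.0129
finger_force: 78.2
```

>>> {"fn": "play_rows", "kwargs": {
  "deltas": [
    [0.013, -0.02, 0, 0, 0, 0, 1],
    [0.022, -0.033, 0, 0, 0, 0, 1],
    [0.026, -0.038, 0, 0, 0, 0, 1],
    [0.026, -0.038, 0, 0, 0, 0, 1]
  ]
}}

```text
clock: 11.55
position: [0.701, -0.0616, 0.1819]
tool_rot: [3.141, 0.0, 0.032]
force: [-0.4, 0.2, -1.2]
grip_width: 0.0125
finger_force: 78.2
```

Run:
```python
from h import *
s=observe();print(s["position"],s["tool_rot"],s["qpos"].round(2),s["finger_force"])
p=[.555,-.066]
for th,z in((0,.21),(20,.195),(35,.185),(50,.18)):
    q,r=pour(th,[p[0],p[1],z]); print(th,q.round(3),delta(q,r))
a=snap("scene","s6.png");b=snap("wrist","w6.png")
cv2.imwrite('pics/v6.png',np.hstack([cv2.resize(a[140:320,160:340],(400,400)),cv2.resize(b,(400,400))])[:,:,::-1])
```

```text
[ 0.70101638 -0.06164977  0.18192925] [3.14126481e+00 1.28012795e-04 3.24733225e-02] [ 0.03  0.67 -0.04  1.39  0.03  1.08 -1.56] 78.17057132720947
0 [ 0.702 -0.061  0.181] [ 0.0018 -0.0012  0.0019  0.0002  0.0001 -0.0007]
20 [ 0.703 -0.061  0.218] [ 0.0039 -0.0012 -0.0722  0.0003  0.1667 -0.0007]
35 [ 0.692 -0.061  0.246] [-0.0181 -0.0012 -0.1273  0.0004  0.2917 -0.0007]
50 [ 0.672 -0.062  0.274] [-0.0588 -0.0011 -0.1841  0.0005  0.4167 -0.0006]
```

View pics/v6.png

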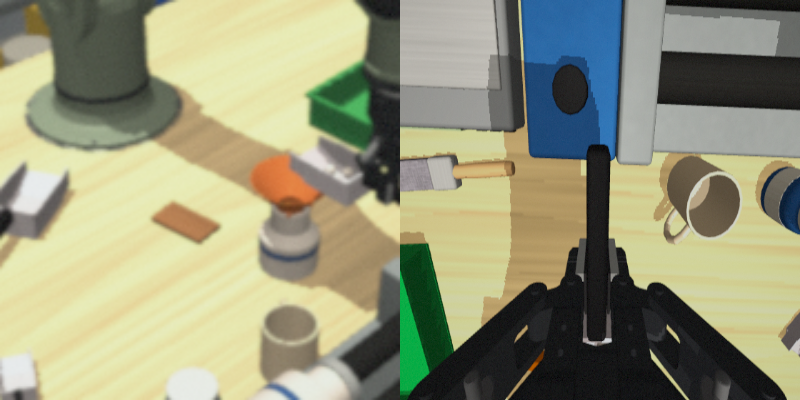

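The scoop is level with its lip over the funnel (scene crop at about (305,160)). Now I tilt it in.

>>> {"fn": "play_rows", "kwargs": {
  "deltas": [
    [0.002, 0, -0.015, 0, 0.04, 0, 1],
    [0.004, 0, -0.035, 0, 0.085, 0, 1],
    [0.005, 0, -0.055, 0, 0.125, 0, 1],
    [0.004, -0.001, -0.072, 0, 0.167, 0, 1],
    [-0.002, -0.001, -0.09, 0, 0.21, 0, 1],
    [-0.01, -0.001, -0.11, 0, 0.25, 0, 1],
    [-0.018, -0.001, -0.127, 0, 0.292, 0, 1],
    [-0.018, -0.001, -0.127, 0, 0.292, 0, 1],
    [-0.03, -0.001, -0.146, 0, 0.333, 0, 1],
    [-0.03, -0.001, -0.146, 0, 0.333, 0, 1]
  ]
}}

```text
clock: 12.65
position: [0.6862, -0.0682, 0.2445]
tool_rot: [3.126, -0.638, 0.03]
force: [-0.1, -0.1, -1.8]
grip_width: 0.0123
finger_force: 78.2
```

>>> {"fn": "play_rows", "kwargs": {
  "deltas": [
    [-0.003, 0, -0.024, 0, 0.042, 0, 1],
    [-0.006, 0, -0.048, 0, 0.083, 0, 1],
    [-0.006, 0, -0.048, 0, 0.083, 0, 1],
    [-0.006, 0, -0.048, 0, 0.083, 0, 1],
    [-0.006, 0, -0.048, 0, 0.083, 0, 1],
    [-0.006, 0, -0.048, 0, 0.083, 0, 1]
  ]
}}

```text
clock: 13.25
position: [0.6746, -0.0772, 0.2887]
tool_rot: [3.138, -0.761, 0.034]
force: [0.3, -0.9, -1.2]
grip_width: 0.0127
finger_force: 78.3
```

Run:
```python
from h import *
s=observe();print(s["position"],s["tool_rot"],s["finger_force"])
r=R.from_euler('xyz',s["tool_rot"]);print("lip",s["position"]+r.apply(LIP),"tilt",np.degrees(np.arccos(-r.as_matrix()[2,2])))
q,rr=pour(58,[.555,-.066,.182]); print(delta(q,rr))
a=snap("scene","s7.png");b=snap("top","t7.png")
```

```text
[ 0.67460197 -0.0771897   0.28865978] [ 3.13778738 -0.76123015  0.03423521] 78.27311754226685
lip [ 0.54824162 -0.08140694  0.20825283] tilt 43.615710355195226
[-0.0205 -0.0304 -0.0269  0.0017  0.1199  0.0003]
```

>>> {"fn": "play_rows", "kwargs": {
  "deltas": [
    [-0.01, -0.015, -0.01, 0, 0.04, 0, 1],
    [-0.02, -0.03, -0.025, 0, 0.08, 0, 1],
    [-0.02, -0.03, -0.027, 0, 0.12, 0, 1],
    [-0.02, -0.03, -0.027, 0, 0.12, 0, 1],
    [-0.02, -0.03, -0.027, 0, 0.12, 0, 1]
  ]
}}

```text
clock: 13.85
position: [0.6594, -0.0927, 0.3665]
tool_rot: [-3.115, -0.904, 0.059]
force: [0.9, -0.3, -1.6]
grip_width: 0.0128
finger_force: 78.3
```

Run:
```python
from h import *
s=observe();print(s["position"],s["tool_rot"],s["qpos"].round(2))
r=R.from_euler('xyz',s["tool_rot"]);print("lip",s["position"]+r.apply(LIP),"tilt",np.degrees(np.arccos(-r.as_matrix()[2,2])))
q,rr=pour(58,[.555,-.066,.182]); print(delta(q,rr))
a=snap("scene","s8.png");c=cal("scene")
h=cv2.cvtColor(cv2.imread('pics/s8.png'),cv2.COLOR_BGR2HSV)
print(w2px(c,[.555,-.066,.18]))
```

```text
[ 0.65935153 -0.09266853  0.36654817] [-3.11509972 -0.90446212  0.05894457] [ 1.24  0.33 -1.29  2.07  1.22  0.16 -2.52]
lip [ 0.54594353 -0.10013061  0.26891139] tilt 51.837670053884715
[-0.1185 -0.0579  0.0944 -0.0224  0.0516  0.0062]
[295.35154088 216.65259258]
```

The wrist has hit joint limits (q6, q7) and the lip rose, so I'll check the balls with my last view.

Run:
```python
from h import *
b=snap("top","t8.png"); a=cv2.imread('pics/s8.png')[:,:,::-1]; w=snap("wrist","w8.png"); t7=cv2.imread('pics/t7.png')[:,:,::-1]
r=lambda i:cv2.resize(i,(400,300),interpolation=cv2.INTER_CUBIC)
cv2.imwrite('pics/v8.png',np.vstack([np.hstack([r(a[140:290,220:420]),r(b[120:240,240:400])]),np.hstack([r(w),r(t7[120:240,240:400])])])[:,:,::-1])
```

```text
(no output)
```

View pics/v8.png

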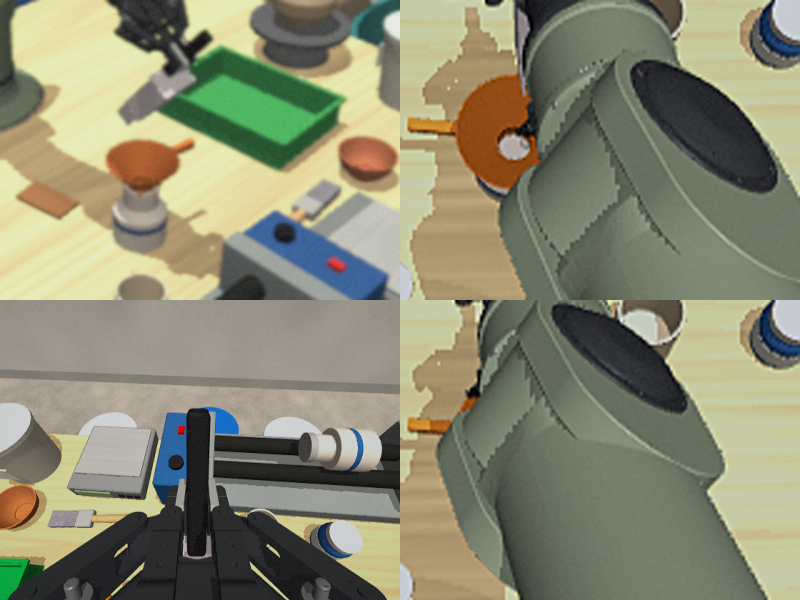

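The funnel stands straight, its hole shows white below, and there are no balls on the bench around it. I return towards 42° over the funnel so anything left can roll out, then level the scoop.

Run:
```python
from h import *
for th,l in((44,[.55,-.07,.2]),(20,[.55,-.066,.2]),(0,[.55,-.066,.22])):
    q,rr=pour(th,l); print(th,q.round(3),delta(q,rr))
```

```text
44 [ 0.676 -0.066  0.281] [-0.111  -0.0489  0.1344 -0.0209 -0.0646  0.0089]
20 [ 0.698 -0.061  0.223] [-0.1748 -0.0531  0.2418 -0.0188 -0.2645  0.0132]
0 [ 0.697 -0.061  0.191] [-0.2264 -0.0522  0.2798 -0.0166 -0.4311  0.0166]
```

>>> {"fn": "play_rows", "kwargs": {
  "deltas": [
    [-0.02, -0.01, 0.025, -0.004, -0.015, 0.002, 1],
    [-0.05, -0.02, 0.06, -0.01, -0.03, 0.004, 1],
    [-0.08, -0.035, 0.1, -0.015, -0.05, 0.007, 1],
    [-0.111, -0.049, 0.134, -0.021, -0.065, 0.009, 1],
    [-0.111, -0.049, 0.134, -0.021, -0.065, 0.009, 1],
    [-0.111, -0.049, 0.134, -0.021, -0.065, 0.009, 1],
    [-0.111, -0.049, 0.134, -0.021, -0.065, 0.009, 1],
    [-0.111, -0.049, 0.134, -0.021, -0.065, 0.009, 1]
  ]
}}

```text
clock: 14.8
position: [0.6766, -0.0669, 0.2876]
tool_rot: [-3.141, -0.758, 0.038]
force: [0.0, -1.0, -1.7]
grip_width: 0.0125
finger_force: 78.3
```

Run:
```python
from h import *
s=observe();print(s["position"],s["tool_rot"],s["qpos"].round(2))
r=R.from_euler('xyz',s["tool_rot"]);print("lip",s["position"]+r.apply(LIP),"tilt",np.degrees(np.arccos(-r.as_matrix()[2,2])))
for th,l in((30,[.55,-.066,.21]),(15,[.55,-.066,.22]),(0,[.53,-.066,.23])):
    q,rr=pour(th,l); print(th,q.round(3),delta(q,rr))
```

```text
[ 0.67662377 -0.06686956  0.2875622 ] [-3.14121549 -0.75826786  0.03794697] [ 0.59  0.3  -0.67  2.05  1.07  0.16 -2.52]
lip [ 0.55004695 -0.07168602  0.20753027] tilt 43.44555269697886
30 [ 0.692 -0.061  0.258] [-0.0179 -0.0102  0.0634 -0.0013 -0.112   0.0015]
15 [ 0.699 -0.061  0.23 ] [-0.0457 -0.0101  0.1152 -0.0011 -0.237   0.0017]
0 [ 0.677 -0.061  0.201] [-0.1183 -0.0117  0.1264 -0.0009 -0.362   0.0019]
```

>>> {"fn": "play_rows", "kwargs": {
  "deltas": [
    [-0.005, -0.003, 0.02, 0, -0.04, 0, 1],
    [-0.012, -0.008, 0.045, 0, -0.08, 0, 1],
    [-0.02, -0.01, 0.07, 0, -0.125, 0, 1],
    [-0.03, -0.01, 0.09, 0, -0.165, 0, 1],
    [-0.042, -0.01, 0.11, 0, -0.21, 0.001, 1],
    [-0.06, -0.011, 0.12, 0, -0.25, 0.002, 1],
    [-0.08, -0.011, 0.125, 0, -0.29, 0.002, 1],
    [-0.1, -0.0117, 0.126, 0, -0.33, 0.002, 1],
    [-0.118, -0.0117, 0.126, -0.001, -0.362, 0.002, 1],
    [-0.118, -0.0117, 0.126, -0.001, -0.362, 0.002, 1]
  ]
}}

```text
clock: 15.8
position: [0.6769, -0.0623, 0.2]
tool_rot: [-3.14, 0.002, 0.031]
force: [0.4, 0.3, -1.7]
grip_width: 0.0125
finger_force: 78.2
```

Run:
```python
from h import *
s=observe();print(s["position"],s["tool_rot"],s["qpos"].round(2))
r=R.from_euler('xyz',[np.pi,0,.034])
for p in ([.60,-.2,.2],[.521,-.359,.2],[.521,-.359,-.009]): print(delta(p,r))
```

```text
[ 0.67693992 -0.06234127  0.19999606] [-3.13989476e+00  2.20180026e-03  3.09941188e-02] [ 0.51  0.76 -0.89  1.41  0.59  1.25 -1.96]
[-1.623e-01  2.704e-01 -1.000e-04 -8.000e-04  1.100e-03 -1.400e-03]
[-3.301e-01  5.834e-01 -3.000e-04 -8.000e-04  1.100e-03 -1.400e-03]
[-0.3292  0.5841  0.4177 -0.0008  0.0011 -0.0014]
```

>>> {"fn": "play_rows", "kwargs": {
  "deltas": [
    [-0.02, 0.03, 0, 0, 0, 0, 1],
    [-0.06, 0.1, 0, 0, 0, 0, 1],
    [-0.1, 0.18, 0, 0, 0, 0, 1],
    [-0.15, 0.26, 0, 0, 0, 0, 1],
    [-0.2, 0.34, 0, 0, 0, 0, 1],
    [-0.25, 0.42, 0, 0, 0, 0, 1],
    [-0.29, 0.5, 0, 0, 0, 0, 1],
    [-0.32, 0.56, 0.03, 0, 0.001, -0.001, 1],
    [-0.33, 0.583, 0.1, 0, 0.001, -0.001, 1],
    [-0.33, 0.583, 0.15, 0, 0.001, -0.001, 1]
  ]
}}

```text
clock: 16.8
position: [0.5194, -0.3618, 0.1251]
tool_rot: [3.14, -0.004, 0.03]
force: [-0.1, 1.1, -0.9]
grip_width: 0.0127
finger_force: 78.2
```

Run:
```python
from h import *
s=observe();print(s["position"],s["tool_rot"],s["qpos"].round(2))
r=R.from_euler('xyz',[np.pi,0,.034])
for p in ([.521,-.359,-.009],): print(delta(p,r))
```

```text
[ 0.51937556 -0.36176714  0.12511379] [ 3.13975002 -0.00386108  0.02979909] [ 1.06  0.76 -0.86  1.62  0.65  1.06 -1.54]
[ 0.0024 -0.0059  0.2682  0.0009 -0.0018 -0.002 ]
```

>>> {"fn": "play_rows", "kwargs": {
  "deltas": [
    [0, 0, 0.07, 0, 0, 0, 1],
    [0, 0, 0.14, 0, 0, 0, 1],
    [0, 0, 0.2, 0, 0, 0, 1],
    [0, 0, 0.24, 0, 0, 0, 1],
    [0, 0, 0.258, 0, 0, 0, 1],
    [0, 0, 0.266, 0, 0, 0, 1],
    [0, 0, 0.266, 0, 0, 0, 0.6],
    [0, 0, 0.266, 0, 0, 0, 0],
    [0, 0, 0.266, 0, 0, 0, 0],
    [0, 0, 0.266, 0, 0, 0, 0]
  ]
}}

```text
clock: 17.8
position: [0.5224, -0.3579, -0.0063]
tool_rot: [3.141, -0.002, 0.036]
force: [0.1, 0.2, 0.1]
grip_width: 0.0703
finger_force: 0.0
```

>>> {"fn": "play_rows", "kwargs": {
  "deltas": [
    [0, 0, -0.04, 0, 0, 0, 0],
    [0, 0, -0.12, 0, 0, 0, 0],
    [0, 0, -0.22, 0, 0, 0, 0],
    [0, 0, -0.32, 0, 0, 0, 0],
    [0, 0, -0.42, 0, 0, 0, 0],
    [0, 0, -0.42, 0, 0, 0, 0]
  ]
}}

```text
clock: 18.4
position: [0.5244, -0.3579, 0.2113]
tool_rot: [3.136, -0.009, 0.037]
force: [0.4, 0.2, -1.0]
grip_width: 0.0854
finger_force: 0.0
```

Run:
```python
from h import *
s=observe();print(s["position"],s["tool_rot"],s["grip_width"])
w=snap("wrist","w9.png"); c=cal("wrist")
q=w2px(c,[.44,-.36,.005]); print(q)
g=cv2.cvtColor(w,cv2.COLOR_RGB2GRAY); old=cv2.cvtColor(cv2.imread('pics/w1.png'),cv2.COLOR_BGR2GRAY)
print("old",old[210:256:3,250:302:3])
x,y=q.astype(int); print("new",g[y-24:y+26:3,x-26:x+27:3])
```

```text
[ 0.52437899 -0.35786193  0.21127336] [ 3.13620008 -0.00944428  0.03659548] 0.08541700174233192
[274.45401092 235.08023449]
old [[ 60  61  63  61  59  59  60  22  20  33   7  61  59  60  62  64  59 108]
 [ 59  61  62  63  63  64  58  28  33  33   8  58  54  61  61  62  62  60]
 [146 157 156 149 156 155 154 131 131 133 156 156 156 156 158 158 156 157]
 [114 154 157 120 157 155 143 157 157 155 155 139 158 157 125 111  56 156]
 [115 155 157 157 142 148 148 155 156 157 155 128 149 144 156 115  51 157]
 [111 153 156 155 157 156 157 155 160 156 156 157 157 158 157 110  51 156]
 [117 154 157 156 116 114 155 155 154 155 157 136 134 154 157 114  49 154]
 [136 153 157 154  89 114  90 159 156 155 115  90  82 119 156 114  53 156]
 [137 154 156 124 143 152 141 156 156 156 108 123 143 125 155 113  48 154]
 [136 154 156 156 152 155 150 156 156 158 113 148 158 151 154 113  45 150]
 [157 155 156 158 150 144 147 155 156 157 157 138 156 143 156 111  51 154]
 [158 132 158 156 156 157 157 116 113 113 156 158 157 157 135 114  51 151]
 [154 132 157 157 157 157 158  79 108 110 129 155 157 157 117 114  77 15
[... 808 characters left out ...]
154 155 156 113 103 153]
 [102 114 155 155 155 154 156 156 156 154 155 157 157 155 154 112  82 154]
 [104 128 155 155 156 156 156 156 156 155 155 157 156 156 157 111  81 156]
 [108 136 154 158 155 155 155 155 155 156 156 157 158 156 155 113  80 156]
 [107 134 155 156 155 156 155 155 156 157 156 156 157 156 156 112  59 154]
 [114 135 154 156 155 154 155 156 155 158 156 157 156 156 156 113  56 155]
 [117 158 153 154 156 155 156 157 155 157 157 156 155 157 155 112  63 156]
 [118 154 154 155 157 156 158 156 154 154 155 156 155 157 156 114  59 156]
 [119 155 152 153 153 153 153 154 152 152 153 153 152 155 154 113  54 155]
 [152 156 139 154 155 154 152 154 152 155 153 154 151 153 154 113  53 155]]
```

The scoop is empty (the patch is uniform). I go above the funnel handle with a quarter turn, and check for stray balls from the top camera.

Run:
```python
from h import *
r=R.from_euler('xyz',[np.pi,0,1.45])
print(delta([.5455,.0194,.24],r))
```

```text
[ 0.0726 -0.7521 -0.0668  0.0037 -0.0011 -0.675 ]
```

>>> {"fn": "play_rows", "kwargs": {
  "deltas": [
    [0.007, -0.07, -0.05, 0, 0, -0.065, 0],
    [0.014, -0.15, -0.067, 0, 0, -0.135, 0],
    [0.021, -0.22, -0.067, 0, 0, -0.2, 0],
    [0.028, -0.3, -0.067, 0, 0, -0.27, 0],
    [0.036, -0.37, -0.067, 0, 0, -0.34, 0],
    [0.043, -0.45, -0.067, 0, 0, -0.41, 0],
    [0.05, -0.53, -0.067, 0.002, 0, -0.48, 0],
    [0.058, -0.6, -0.067, 0.003, 0, -0.55, 0],
    [0.066, -0.68, -0.067, 0.0035, -0.001, -0.62, 0],
    [0.0726, -0.752, -0.067, 0.0037, -0.001, -0.675, 0]
  ]
}}

```text
clock: 19.45
position: [0.5438, 0.0212, 0.2367]
tool_rot: [-3.136, -0.003, 1.456]
force: [0.6, -0.9, -0.3]
grip_width: 0.085
finger_force: 0.0
```

Run:
```python
from h import *
s=observe();print(s["position"],s["tool_rot"],s["qpos"].round(2))
r=R.from_euler('xyz',[np.pi,0,1.45])
print(delta([.5455,.0194,.24],r))
```

```text
[0.54379795 0.02117215 0.23672016] [-3.13602337e+00 -2.94800627e-03  1.45648604e+00] [ 0.71  0.67 -1.3   1.73  0.67  1.28 -0.87]
[-0.0031  0.0037 -0.0066 -0.0027 -0.0014  0.0031]
```

Run:
```python
from h import *
w=snap("wrist","w10.png"); c=cal("wrist")
h=cv2.cvtColor(w,cv2.COLOR_RGB2HSV); m=cv2.inRange(h,(5,150,60),(20,255,255))
k,l,st,ce=cv2.connectedComponentsWithStats(m); i=1+np.argmax(st[1:,4]); print(st[i])
m=(l==i)
pts=[]
for v in range(st[i][1],st[i][1]+st[i][3],6):
    xs=np.where(m[v])[0]
    if len(xs): 
        a=px2w(c,xs.min(),v,.154);b=px2w(c,xs.max(),v,.154);print(v,xs.min(),xs.max(),((a+b)/2)[:2].round(4),round(float(np.linalg.norm(a-b)),3))
t=snap("top","t10.png"); a=cv2.imread('pics/top0.png')[:,:,::-1]
d=cv2.absdiff(t,a).max(2); d=cv2.morphologyEx((d>45).astype(np.uint8),cv2.MORPH_OPEN,np.ones((3,3)))
n,_,s2,_=cv2.connectedComponentsWithStats(d); print([x.tolist() for x in s2[1:] if x[4]>8])
```

```text
[  218   178   120   159 10190]
178 274 282 [0.5488 0.0504] 0.007
184 271 284 [0.5478 0.045 ] 0.012
190 271 284 [0.5472 0.0396] 0.012
196 272 284 [0.5471 0.034 ] 0.011
202 272 284 [0.5466 0.0283] 0.011
208 272 284 [0.546  0.0226] 0.011
214 272 284 [0.5454 0.0168] 0.011
220 272 284 [0.5448 0.011 ] 0.011
226 272 284 [0.5442 0.005 ] 0.011
232 273 283 [ 0.5436 -0.001 ] 0.009
238 253 303 [ 0.543  -0.0071] 0.047
244 241 314 [ 0.5419 -0.0133] 0.069
250 234 322 [ 0.5418 -0.0196] 0.084
256 228 327 [ 0.5406 -0.026 ] 0.095
262 224 331 [ 0.54   -0.0324] 0.104
268 221 334 [ 0.5393 -0.039 ] 0.111
274 220 336 [ 0.5391 -0.0457] 0.114
280 218 337 [ 0.538  -0.0524] 0.118
286 218 337 [ 0.5373 -0.0593] 0.119
292 219 337 [ 0.5371 -0.0663] 0.119
298 220 335 [ 0.5359 -0.0733] 0.117
304 223 333 [ 0.5357 -0.0806] 0.113
310 226 330 [ 0.5349 -0.0879] 0.107
316 231 325 [ 0.5342 -0.0953] 0.098
322 237 317 [ 0.5324 -0.1027] 0.084
328 247 310 [ 0.5332 -0.1105] 0.066
334 262 294 [ 0.532  -0.1182] 0.034
[[215, 32, 15, 7, 58], [194, 34, 366, 386, 51050], [239, 46, 6, 5, 22], [238, 53, 4, 17, 60], [169, 73, 41, 38, 586], [324, 128, 8, 13, 69], [319, 133, 3, 3, 9], [331, 137, 17, 11, 145], [429, 196, 15, 19, 193], [425, 209, 3, 3, 9], [389, 222, 3, 3, 9], [487, 225, 11, 7, 65], [402, 234, 4, 4, 16], [397, 284, 27, 19, 129], [450, 286, 4, 3, 12], [207, 345, 7, 11, 48], [212, 374, 3, 3, 9], [233, 374, 45, 46, 944], [202, 383, 33, 37, 465], [269, 399, 31, 21, 450]]
```

Run:
```python
from h import *
r=R.from_euler('xyz',[np.pi,0,1.465])
for z in(.23,.101): print(delta([.5457,.0225,z],r))
```

```text
[-0.0036  0.0049  0.0142 -0.0025 -0.0023 -0.0019]
[-0.0049  0.0062  0.2721 -0.0025 -0.0023 -0.0019]
```

>>> {"fn": "play_rows", "kwargs": {
  "deltas": [
    [-0.004, 0.005, 0.05, -0.0025, -0.002, -0.002, 0],
    [-0.004, 0.005, 0.12, -0.0025, -0.002, -0.002, 0],
    [-0.005, 0.006, 0.19, -0.0025, -0.002, -0.002, 0],
    [-0.005, 0.006, 0.25, -0.0025, -0.002, -0.002, 0],
    [-0.005, 0.006, 0.272, -0.0025, -0.002, -0.002, 0],
    [-0.005, 0.006, 0.272, -0.0025, -0.002, -0.002, 0.3]
  ]
}}

```text
clock: 20.15
position: [0.5458, 0.0169, 0.0999]
tool_rot: [-3.14, 0.001, 1.454]
force: [0.2, -0.2, 1.0]
grip_width: 0.0733
finger_force: 0.0
```

>>> {"fn": "play_rows", "kwargs": {
  "deltas": [
    [0, 0, 0, 0, 0, 0, 0.7],
    [0, 0, 0, 0, 0, 0, 1],
    [0, 0, 0, 0, 0, 0, 1],
    [0, 0, 0, 0, 0, 0, 1],
    [0, 0, 0, 0, 0, 0, 1],
    [0, 0, 0, 0, 0, 0, 1],
    [0, 0, 0, 0, 0, 0, 1]
  ],
  "newtons": 60
}}

```text
clock: 20.85
position: [0.5466, 0.0171, 0.1007]
tool_rot: [3.141, 0.001, 1.454]
force: [1.4, 0.6, 4.4]
grip_width: 0.0112
finger_force: 62.9
```

>>> {"fn": "play_rows", "kwargs": {
  "deltas": [
    [0, 0, -0.005, 0, 0, 0, 1],
    [0, 0, -0.015, 0, 0, 0, 1],
    [0, 0, -0.03, 0, 0, 0, 1],
    [0, 0, -0.05, 0, 0, 0, 1],
    [0, 0, -0.07, 0, 0, 0, 1],
    [0, 0, -0.1, 0, 0, 0, 1],
    [0, 0, -0.13, 0, 0, 0, 1],
    [0, 0, -0.16, 0, 0, 0, 1],
    [0, 0, -0.18, 0, 0, 0, 1],
    [0, 0, -0.18, 0, 0, 0, 1]
  ]
}}

```text
clock: 21.85
position: [0.547, 0.0173, 0.1919]
tool_rot: [3.14, 0.001, 1.454]
force: [-0.0, 0.3, -1.0]
grip_width: 0.0107
finger_force: 62.2
```

Run:
```python
from h import *
s=observe();print(s["position"],s["tool_rot"],s["qpos"].round(2),s["finger_force"],s["grip_width"])
c=cal("top"); a=cv2.imread('pics/top0.png'); h=cv2.cvtColor(a,cv2.COLOR_BGR2HSV)
m=cv2.inRange(h,(50,120,40),(75,255,255)); ct=max(cv2.findContours(m,0,2)[0],key=cv2.contourArea)
b=cv2.minAreaRect(ct); print(b); P=np.array([px2w(c,*q,.06)[:2] for q in cv2.boxPoints(b)]); print(P.round(3),P.mean(0))
t=P.mean(0)
# place: funnel axis at tub centre shifted -y 20mm; TCP is at .0826 along handle
for z in(.19,):print(delta([t[0]+.008,t[1]-.02+.081,z],R.from_euler('xyz',s["tool_rot"])))
w=snap("wrist","w11.png");t2=snap("top","t11.png")
```

```text
[0.54697382 0.0172882  0.19190542] [3.13960101e+00 9.39834613e-04 1.45375644e+00] [ 0.68  0.71 -1.25  1.78  0.73  1.2  -0.91] 62.165175676345825 0.010704932801480983
((132.83042907714844, 222.93338012695312), (117.20333862304688, 86.80571746826172), 89.28384399414062)
[[0.595 0.471]
 [0.592 0.234]
 [0.274 0.225]
 [0.277 0.452]] [0.43468379 0.3453677 ]
[ 0.7485 -0.298   0.0025  0.      0.      0.    ]
```

>>> {"fn": "play_rows", "kwargs": {
  "deltas": [
    [0.03, -0.013, 0, 0, 0, 0, 1],
    [0.09, -0.04, 0, 0, 0, 0, 1],
    [0.16, -0.07, 0, 0, 0, 0, 1],
    [0.24, -0.105, 0, 0, 0, 0, 1],
    [0.32, -0.14, 0, 0, 0, 0, 1],
    [0.4, -0.175, 0, 0, 0, 0, 1],
    [0.48, -0.21, 0, 0, 0, 0, 1],
    [0.56, -0.245, 0, 0, 0, 0, 1],
    [0.64, -0.28, 0, 0, 0, 0, 1],
    [0.7, -0.305, 0, 0, 0, 0, 1]
  ]
}}

```text
clock: 22.95
position: [0.4341, 0.3849, 0.1894]
tool_rot: [-3.141, 0.001, 1.456]
force: [1.1, -1.1, -1.0]
grip_width: 0.011
finger_force: 62.1
```

>>> {"fn": "play_rows", "kwargs": {
  "deltas": [
    [0.025, -0.011, 0, 0, 0, 0, 1],
    [0.041, -0.0176, 0, 0, 0, 0, 1],
    [0.041, -0.0176, 0, 0, 0, 0, 1]
  ]
}}

```text
clock: 23.25
position: [0.4292, 0.4041, 0.1896]
tool_rot: [-3.141, 0.001, 1.455]
force: [-0.1, -0.2, -0.3]
grip_width: 0.011
finger_force: 62.1
```

Run:
```python
from h import *
s=observe();print(s["position"],s["tool_rot"],s["qpos"].round(2),s["finger_force"],s["grip_width"])
print(delta([.43,.402,.03],R.from_euler('xyz',[np.pi,0,1.454])))
t=snap("top","t12.png")
c=cal("top")
h=cv2.cvtColor(t,cv2.COLOR_RGB2HSV); m=cv2.inRange(h,(5,150,60),(20,255,255))
k,l,st,ce=cv2.connectedComponentsWithStats(m); print([ (x.tolist(),y.round(0).tolist()) for x,y in zip(st[1:],ce[1:]) if x[4]>100])
```

```text
[0.42917437 0.40406327 0.18956958] [-3.14120905e+00  1.42990911e-03  1.45456788e+00] [-0.12  0.74 -1.17  1.67  0.72  1.22 -1.58] 62.109761238098145 0.01103296105150155
[-3.500e-03  2.200e-03  3.191e-01 -2.000e-04  7.000e-04  3.000e-04]
[([114, 112, 38, 29, 695], [132.0, 125.0]), ([470, 128, 61, 48, 1292], [498.0, 154.0]), ([86, 222, 38, 22, 536], [105.0, 233.0])]
```

>>> {"fn": "play_rows", "kwargs": {
  "deltas": [
    [0, 0, 0.04, 0, 0, 0, 1],
    [0, 0, 0.1, 0, 0, 0, 1],
    [0, 0, 0.17, 0, 0, 0, 1],
    [0, 0, 0.24, 0, 0, 0, 1],
    [0, 0, 0.29, 0, 0, 0, 1],
    [0, 0, 0.312, 0, 0, 0, 1],
    [0, 0, 0.312, 0, 0, 0, 1],
    [0, 0, 0.312, 0, 0, 0, 0.85],
    [0, 0, 0.312, 0, 0, 0, 0.6],
    [0, 0, 0.312, 0, 0, 0, 0.3]
  ]
}}

```text
clock: 24.3
position: [0.4299, 0.4041, 0.0351]
tool_rot: [3.14, 0.0, 1.454]
force: [0.2, 0.4, -0.0]
grip_width: 0.0413
finger_force: 0.0
```

>>> {"fn": "play_rows", "kwargs": {
  "deltas": [
    [0, 0, 0, 0, 0, 0, 0],
    [0, 0, 0, 0, 0, 0, 0],
    [0, 0, 0, 0, 0, 0, 0],
    [0, 0, -0.06, 0, 0, 0, 0],
    [0, 0, -0.14, 0, 0, 0, 0],
    [0, 0, -0.22, 0, 0, 0, 0],
    [0, 0, -0.3, 0, 0, 0, 0],
    [0, 0, -0.38, 0, 0, 0, 0],
    [0, 0, -0.4, 0, 0, 0, 0]
  ]
}}

```text
clock: 25.2
position: [0.4297, 0.4053, 0.238]
tool_rot: [3.139, -0.003, 1.454]
force: [0.1, 0.4, -0.6]
grip_width: 0.0855
finger_force: 0.0
```

Run:
```python
from h import *
s=observe();print(s["position"],s["tool_rot"],s["qpos"].round(2),s["grip_width"])
for i in range(2):
  w=snap("wrist",f"w13{i}.png"); c=cal("wrist")
  h=cv2.cvtColor(w,cv2.COLOR_RGB2HSV); m=cv2.inRange(h,(5,150,60),(20,255,255))
  k,l,st,ce=cv2.connectedComponentsWithStats(m); print([ (x.tolist(),y.round(0).tolist(),px2w(c,*y,.06).round(3).tolist()) for x,y in zip(st[1:],ce[1:]) if x[4]>100])
# jar in top0-derived: white below; use scene s8? aim above jar
r=R.from_euler('xyz',[np.pi,0,1.455]); print(delta([.537,-.062,.23],r))
```

```text
[0.42970288 0.40534872 0.23804686] [ 3.13873553e+00 -2.58488689e-03  1.45417554e+00] [-0.11  0.69 -1.2   1.62  0.67  1.3  -1.54] 0.08554174446125232
[([445, 146, 91, 83, 5613], [491.0, 187.0], [0.692, 0.364, 0.06]), ([227, 162, 96, 131, 6616], [275.0, 246.0], [0.42, 0.316, 0.06])]
[([447, 146, 89, 83, 5635], [491.0, 187.0], [0.691, 0.364, 0.06]), ([227, 162, 96, 131, 6622], [275.0, 246.0], [0.42, 0.316, 0.06])]
[-9.015e-01  3.220e-01  1.080e-02  9.000e-04 -2.000e-04 -6.000e-04]
```

The funnel is standing and at rest in the tub near (0.42, 0.32). Now to the jar.

>>> {"fn": "play_rows", "kwargs": {
  "deltas": [
    [-0.05, 0.018, 0, 0, 0, 0, 0],
    [-0.14, 0.05, 0, 0, 0, 0, 0],
    [-0.23, 0.082, 0, 0, 0, 0, 0],
    [-0.32, 0.114, 0, 0, 0, 0, 0],
    [-0.41, 0.146, 0, 0, 0, 0, 0],
    [-0.5, 0.178, 0, 0, 0, 0, 0],
    [-0.59, 0.21, 0, 0, 0, 0, 0],
    [-0.68, 0.243, 0, 0, 0, 0, 0],
    [-0.77, 0.275, 0, 0, 0, 0, 0],
    [-0.84, 0.3, 0, 0, 0, 0, 0]
  ]
}}

```text
clock: 26.3
position: [0.5291, -0.034, 0.2327]
tool_rot: [-3.14, 0.001, 1.452]
force: [1.2, 0.9, 0.8]
grip_width: 0.0857
finger_force: 0.0
```

>>> {"fn": "play_rows", "kwargs": {
  "deltas": [
    [-0.04, 0.014, 0, 0, 0, 0, 0],
    [-0.0615, 0.022, 0.01, 0, 0, 0, 0],
    [-0.0615, 0.022, 0.01, 0, 0, 0, 0]
  ]
}}

```text
clock: 26.6
position: [0.5362, -0.0634, 0.2277]
tool_rot: [-3.14, 0.001, 1.452]
force: [0.5, 0.6, -0.8]
grip_width: 0.0855
finger_force: 0.0
```

Run:
```python
from h import *
s=observe();print(s["position"],s["tool_rot"],s["qpos"].round(2))
w=snap("wrist","w14.png"); c=cal("wrist")
# rim circle predicted at jar=(.537,-.062): fit white-ish low saturation, and hough
g=cv2.GaussianBlur(cv2.cvtColor(w,cv2.COLOR_RGB2GRAY),(5,5),0)
pr=w2px(c,[.537,-.062,.11]); rr=np.linalg.norm(w2px(c,[.566,-.062,.11])-pr); print("pred",pr,rr)
h=cv2.HoughCircles(g,cv2.HOUGH_GRADIENT,1.2,15,param1=100,param2=18,minRadius=int(rr*.6),maxRadius=int(rr*1.25))
if h is not None:
  for q in h[0][:8]: 
    if np.hypot(*(q[:2]-pr))<60: print(q,px2w(c,q[0],q[1],.11).round(4))
hs=cv2.cvtColor(w,cv2.COLOR_RGB2HSV); x,y=pr.astype(int)
print(hs[y-60:y+75:6,x-72:x+73:6,1]); print(g[y-60:y+75:6,x-72:x+73:6])
```

```text
[ 0.53623056 -0.06337107  0.22769565] [-3.13951790e+00  7.25919129e-04  1.45248211e+00] [ 0.87  0.68 -1.31  1.76  0.69  1.27 -0.74]
pred [275.25407195 192.38600179] 28.519487476923597
[275.40002 193.8      27.44   ] [ 0.537  -0.0635  0.11  ]
[277.80002 169.8      30.32   ] [ 0.5422 -0.0391  0.11  ]
[[ 86  90  75 116 124 115 125 124 121 123 122 120 123 119 119 123 121 122
  124 121 125 124 128 127 126]
 [ 89  88 123 122 119 120 121 119 124 118 124 119 119 119 119 130 121 128
  123 119 123 119 127 118 101]
 [ 82 118 120 121 126 118 122 120 116 119  13  13  19  20  43 103 121 127
  117 120 121 125  98  84  90]
 [121 118 124 123 124 121 123 115 102  45  43  45  47  44  44  43  29 116
  119 122  94  93  94  87  88]
 [125 118 126 121 121 123 120 121  45  42  45  42  45  45  43  42  45 107
  122  77  82  91  99  86  87]
 [124 125 127 120 124 123 119  45  45  44  39  50  48  48  45  40  44  47
  121  80  86  93  95  89  91]
 [120 125 125 124 119 123 126  42  43  43  42  39  38  40  45  54  41  38
   83  81  84  92  99  89  87]
 [125 118 123 123 126 124  58  43  49  44  47  44  42  39  45  41
[... 3331 characters left out ...]
62 164 160 164 164 163 159 163 162 163
  162 162 163 160 156 163 163]
 [122 119 154 155 157 163 163 160 160 164 160 163 165 163 158 163 162 163
  162 162 163 160 157 163 163]
 [149 160 162 156 157 162 163 161 157 164 161 163 164 163 159 162 163 163
  162 163 163 161 156 163 162]
 [163 161 162 157 156 160 163 162 157 164 161 162 165 163 159 161 163 162
  163 163 163 160 158 163 163]
 [163 162 162 158 155 162 163 163 157 164 162 161 164 163 159 160 163 162
  162 162 163 160 161 162 163]
 [163 163 161 159 153 160 163 163 159 164 163 160 164 164 159 158 163 162
  163 163 162 160 161 162 163]
 [163 163 159 160 153 158 163 163 160 164 163 159 164 163 160 158 163 162
  163 163 163 160 162 161 163]]
```

Hough puts the jar mouth at (0.537, −0.0635), directly under the tool. I descend around the neck.

>>> {"fn": "play_rows", "kwargs": {
  "deltas": [
    [0, 0.001, 0.05, 0, 0, 0, 0],
    [0, 0.001, 0.12, 0, 0, 0, 0],
    [0, 0.001, 0.19, 0, 0, 0, 0],
    [0, 0.001, 0.26, 0, 0, 0, 0],
    [0, 0.001, 0.32, 0, 0, 0, 0],
    [0, 0.001, 0.35, 0, 0, 0, 0],
    [0, 0.001, 0.355, 0, 0, 0, 0],
    [0, 0.001, 0.355, 0, 0, 0, 0]
  ]
}}

```text
clock: 27.45
position: [0.5376, -0.0618, 0.0528]
tool_rot: [3.141, 0.001, 1.455]
force: [1.2, 0.4, 0.9]
grip_width: 0.0855
finger_force: 0.0
```

>>> {"fn": "play_rows", "kwargs": {
  "deltas": [
    [0, 0, 0, 0, 0, 0, 0.2],
    [0, 0, 0, 0, 0, 0, 0.35],
    [0, 0, 0, 0, 0, 0, 0.6],
    [0, 0, 0, 0, 0, 0, 1],
    [0, 0, 0, 0, 0, 0, 1],
    [0, 0, 0, 0, 0, 0, 1],
    [0, 0, 0, 0, 0, 0, 1]
  ],
  "newtons": 80
}}

```text
clock: 28.15
position: [0.5376, -0.0626, 0.0536]
tool_rot: [3.14, 0.002, 1.454]
force: [-7.5, -0.2, 19.7]
grip_width: 0.0562
finger_force: 81.5
```

>>> {"fn": "play_rows", "kwargs": {
  "deltas": [
    [0, 0, -0.005, 0, 0, 0, 1],
    [0, 0, -0.02, 0, 0, 0, 1],
    [0, 0, -0.045, 0, 0, 0, 1],
    [0, 0, -0.075, 0, 0, 0, 1],
    [0, 0, -0.11, 0, 0, 0, 1],
    [0, 0, -0.145, 0, 0, 0, 1],
    [0, 0, -0.175, 0, 0, 0, 1],
    [0, 0, -0.195, 0, 0, 0, 1],
    [0, 0, -0.2, 0, 0, 0, 1],
    [0, 0, -0.2, 0, 0, 0, 1]
  ]
}}

```text
clock: 29.15
position: [0.5373, -0.0627, 0.1521]
tool_rot: [3.141, 0.001, 1.454]
force: [0.3, 0.1, -7.2]
grip_width: 0.0553
finger_force: 86.2
```

>>> {"fn": "play_rows", "kwargs": {
  "deltas": [
    [0, 0, 0, 0, 0, 0, 1],
    [0, 0, 0, 0, 0, 0, 1],
    [0, 0, 0, 0, 0, 0, 1],
    [0, 0, 0, 0, 0, 0, 1],
    [0, 0, 0, 0, 0, 0, 1],
    [0, 0, 0, 0, 0, 0, 1],
    [0, 0, 0, 0, 0, 0, 1],
    [0, 0, 0, 0, 0, 0, 1]
  ]
}}

```text
clock: 29.95
position: [0.5373, -0.0626, 0.152]
tool_rot: [3.141, 0.001, 1.454]
force: [0.5, -0.2, -5.8]
grip_width: 0.0557
finger_force: 86.2
```

Run:
```python
from h import *
s=observe();print(s["position"],s["tool_rot"],s["grip_width"],s["finger_force"],s["force"])
a=snap("scene","s15.png"); c=cal("scene")
# blue band of the jar expected ~45mm up; compare at start and now
for fn in("scene0.png","s15.png"):
    h=cv2.cvtColor(cv2.imread('pics/'+fn),cv2.COLOR_BGR2HSV); m=cv2.inRange(h,(105,80,30),(130,255,200))
    k,l,st,ce=cv2.connectedComponentsWithStats(m); print(fn,[(x[:5].tolist()) for x in st[1:] if x[4]>15 and 240<x[0]<330 and x[1]<290])
print(w2px(c,[.537,-.0635,.04]),w2px(c,[.537,-.0635,.14]))
# stray balls / funnel: top diff
h=cv2.cvtColor(a,cv2.COLOR_RGB2HSV); m=cv2.inRange(h,(5,150,90),(20,255,255)); k,l,st,ce=cv2.connectedComponentsWithStats(m); print([(x.tolist()) for x in st[1:] if x[4]>60])
w=cv2.imread('pics/w14.png'); g=cv2.cvtColor(w,cv2.COLOR_BGR2GRAY)[160:222,245:307]; g=cv2.resize(g,None,fx=4,fy=4,interpolation=cv2.INTER_CUBIC)
H=cv2.HoughCircles(cv2.medianBlur(g,5),cv2.HOUGH_GRADIENT,1,32,param1=60,param2=12,minRadius=18,maxRadius=32); print(H)
```

```text
[ 0.53727192 -0.06255044  0.15201258] [3.14142658e+00 1.02239366e-03 1.45404611e+00] 0.05571249634250257 86.21350481244491 [ 0.53434954 -0.23769552 -5.81919507]
scene0.png [[319, 0, 22, 30, 564]]
s15.png [[319, 0, 22, 30, 566]]
[290.02277702 248.47736612] [291.21565949 224.14753489]
[[322, 175, 36, 24, 499], [39, 289, 17, 11, 80]]
[[[ 91.5  65.5  23.3]
  [140.5 143.5  21.7]
  [203.5  97.5  20.8]
  [ 69.5 112.5  31.4]
  [179.5 175.5  23.4]
  [ 44.5 182.5  18.8]]]
```

```bash
python3 -c "
from workcell import *
print(job_done())"
```

```text
the job is handed in; nothing more can be done
None
```

I poured the balls, left the funnel standing in the tub, put the empty scoop back on the bench, and handed in at about 30 s with the jar held upright about 98 mm up; I did not count all five balls inside the jar.

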